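# Put a wet sample panel into the drying cabinet past its dust flap

## Task

The finish on the little sample panel is still wet. Press the flap's red finger plate down with one fingertip to hold the drying cabinet's spring-closed dust flap open, and meanwhile push the carrier by its blue end tab with the other fingertip until the carrier is fully home against the back stop; neither the flap nor the robot may touch the panel. Then let the flap spring shut behind it and move clear. Do not lift anything, and leave the tins, the tape measure and the brush alone.

Things in the scene. Friction and masses are not known exactly. Their poses are not given: they have to be found in the camera images.
- cabinet: Fixed bench-top drying cabinet, grey front frame and fan box, clear roof and sides. Origin: on the bench under the middle of its mouth, in the closed flap's plane. x axis: level, into the cabinet (pushing direction); y: across, towards the finger plate's side; z up. Frame and clear box: x 2 to 116, y +/-86 mm, 103 mm high; fan box behind to x = 176 mm, 125 mm high. Mouth 82 mm wide.
- guides (a point): Point midway between the outer ends of the two white guide rails, level with their tops (x = -187, z = 15 mm in the cabinet's frame). The rails (5 mm wide, inner faces 38.5 mm either side of the middle) stand on a 3 mm floor tray, run from here to the back stop and lead the carrier straight; they and the tray are slippery. Inside the mouth, lips over the carrier plate's edges keep it down.
- back_stop (a point): Middle of the front face of the dark steel back stop inside the cabinet, x = 107, z = 10 mm in the cabinet's frame. The nose of the carrier's plate meets it when home.
- flap: The dust flap: a shaft with the yellow leaf and the finger plate turning as one piece, 0 (shut, held by its spring) to 1.12 rad (open stop). Origin: middle of the shaft (the turning axis, parallel to the cabinet's y) at x = -1, z = 63 mm in the cabinet's frame; shut, its axes are the cabinet's. Pressing the finger plate down swings the leaf's lower edge into the cabinet and up; let go, it shuts.
- leaf_edge (a point): Middle of the lower edge of the yellow leaf hanging in the mouth: 76 mm wide (y), 46 mm high, 3 mm thick. 17 mm above the bench when shut: the carrier's plate (up to 11 mm above the bench) pass under it, the panel on its points (19 to 29 mm above the bench) does not. From about 0.85 rad the edge is clear over the panel.
- finger_plate (a point): Centre of the upper face of the flap's finger plate: red pad 36 x 36 mm, 4 mm thick, on a 22 mm wide steel arm beside the guides; 100 mm from the shaft axis, y = 62 mm in the cabinet's frame. At flap angle q the arm slopes up by 0.768 - q rad towards the front: shut x = -73, z = 132 mm; q = 0.85: z = 55; q = 1.05: x = -97, z = 35 mm. Takes 1.5 N (shut) to 4 N (open).
- carrier: Loose aluminium carrier, 0.3 kg: flat plate 8 mm thick, 74 mm wide, from x = -109 to 35 mm, with four 8 mm yellow points bearing the panel and an upright blue tab at its rear end. Origin: underside, 35 mm behind the nose, below the panel's centre; x axis towards the nose. Starts on the floor tray (z = 3 mm) between the guides. Home, its origin is at x = 72 mm in the cabinet's frame.
- carrier_tab (a point): Centre of the rear face of the carrier's blue end tab, the face to push: 115 mm behind the carrier's origin, 22.5 mm above its underside. The tab is 60 mm wide (y), 45 mm high, 8 mm thick.
- panel: The wet wooden sample panel, 60 x 60 x 10 mm, lying loose on the carrier's four points. Origin: centre of its underside, 16 mm above the carrier's origin.
- green_tin: Bystander: green closed tin, 72 mm across, 85 mm high. Origin at its foot.
- steel_tin: Bystander: plain steel closed tin, 60 mm across, 70 mm high. Origin at its foot.
- tape: Bystander: red tape measure, 62 x 30 x 58 mm high. Origin at its foot.
- brush: Bystander: flat paint brush lying down, about 165 mm long (x), 34 mm wide, 18 mm high. Origin under the handle's end at the ferrule.
Mind the look-alikes: they are no part of the job. Of the things shaped like the carrier, the aluminium one is meant.

How it is judged:
By the outcome, as a careful person would: the job done as asked, in the order asked, and still so for the second after the job is handed in, with the robot touching nothing.
It also fails if it takes over 72 s, if anything falls off the work surface, if the arm or the gripper's body presses on something with over 40 N, if the wrist force passes 120 N, or if a joint passes its speed limit or range.

## Robot

A 6-joint arm with a two-finger parallel gripper is mounted at the origin on the work surface. World frame = base frame: x ahead of the robot, y to its left, z up, the work surface at z = 0. Lengths are in m, angles in rad, forces in N, time in s.
With the tool pointing down it reaches from about 0.35 to 0.975 m from the base axis. Payload 7.1 kg.
Tool frame: the origin (TCP) lies at the very end of the fingers, on their centre line; the grasp point (between the pads) lies behind it (robot.grip_point_offset is the y of the grasp point in the tool frame, in m); y points along the fingers, x is the direction in which the jaws open and shut, and the axes are right-handed (so a half turn about y gives the same grasp; the last joint's range is limited). The gripper opens to 88 mm and grips with 3 to 60 N. Pads are 20 mm wide; open, the fingers measure 115 mm over their backs; the gripper's body (75 mm by 178 mm) begins 61 mm behind the grasp point.
Start: joints at [1.091, 0.423, 1.63, -0, 1.089, -0.019], TCP at [0.278, 0.56, 0.223] pointing down, gripper open.
Joint ranges: [-3, 3], [-0.9, 2.11], [0.09, 2.58], [-1.31, 4.45], [0.11, 2.69], [-2.54, 2.54]. Speed limits (rad/s): [2.39, 2.39, 3.01, 3.14, 3.14, 3.14].

## Interface

Orientations are given as a rotation vector (axis times angle).
In Python, from station import status, optics, job, silhouettes, tip_of, robot gives the robot as it stands. The module is installed in compiled form; this text tells all that it offers.
- The arm moves only by the tool move_arm, never from a script. Its argument "series" is a list of rows, each a list of 7 numbers: the turn, a rotation vector about the tool's x, y, z in rad, then the shift along the tool's x, y, z in m, then the opening, from -1 (shut) to 1 (fully open). A call has 1 to 8 rows; each row is the pose to reach, as a shift and turn from the pose commanded when the call began, along the tool's axes at that moment; what a row does not reach only later rows make up. A row lasts 1/10 s, in which the tool goes at most 50 mm and 8.59 degrees, less where a joint would pass 70% of its speed; a pose out of reach is approached as far as the arm can. A call with a gripper value outside its range is refused whole. The fingers move at their own pace and stop on an object; the grip force is fixed at half the most. Time passes only in rows, so rows that repeat a pose let the fingers close. It gives the time, the measured TCP pose, the force and the opening at its end, in the units of the state.
- status.get_obs(): the state, without advancing time (a new reading comes with each control period).
- optics.camera(name): name is "scene" or "top" or "wrist"; returns a dict with "img" (384x512x3 uint8, blue, green, red), "depth" (384x512 float32, m along the optical axis (not along the pixel's ray), 0 where there is no reading), "fx", "fy", "cx", "cy" (pixels), "k1" (the pictures are not rectified: a ray, as slopes to the right and down, at radius r is drawn at 1 + k1 r^2 times it, then the intrinsics apply), "R" (3x3) and "t" (3): a world point X has camera coordinates R X + t. Camera axes: x right, y down, z forward; pixel columns grow to the right and rows downward; lengths in m; the calibration is good to about 2 mm. A picture is of the moment at which its call begins.
- job.finish_job(): hands the job in, once; it reports no verdict.
Trained networks look in a picture, given as the dict that the camera call returned (one of the last four; its "shot" number tells which), for a name from the list of things; names that differ only in an ending like _2 or _b are one class to them, and where a whole thing is asked for, a point or a joint stands for the part that bears it (a point fixed in the world has none). Each returns a list of dicts, best first, with "conf" (0 to 1); they miss things now and then, are a little off and sometimes report something else, mostly with a low value. They report only what shows in the picture. A call takes as long as a camera call. They do not tell look-alikes from the thing itself.
- silhouettes(picture, target): "region" (384x512 bool, what is visible of it) and "pixel" ([column, row] in pixels, amid what is visible of it).
- tip_of(picture, target): "pixel" ([column, row] in pixels: a listed point, or the origin of a listed thing).
The state is a dict: "time": time; "joints": joint angles; "qvel": joint speeds; "joint_torque": joint torques, N m; "tcp_pos": TCP position; "tool_rot": TCP orientation; "contact_force": force on the tool from outside, world axes, zero at the start; "ft_torque": the same for the moment, N m; "gripper_width": opening from 0.0 (shut) to 1.0 (fully open).
Only numpy, scipy, OpenCV 4.12 (cv2) and the standard library are available. Lean on these libraries where they do the work, as an engineer would, in place of code of your own. Each camera call takes 0.05 s, during which the arm holds its last target.

## Working session

There is one attempt and no reset: what is moved stays moved. The work goes in short steps, Python scripts to look and compute and a tool call to move; the robot and the scene stay as the last step left them, time stands still between calls to the robot, and variables do not carry over. Pictures are saved under pics/ and viewed, and the job is handed in when it is done.

Besides the shell and the picture viewer there is one more tool, called after "Call:" as name([rows], argument=value, ...), one row to a line, values as JSON. move_arm: Moves the arm, as the interface text tells. Its arguments: {"type":"object","properties":{"series":{"type":"array","items":{"type":"array","items":{"type":"number"}}}},"required":["series"]}

```bash
mkdir -p pics; ls
cat > h.py <<'E'
import numpy as np, cv2
from station import status, optics, job, silhouettes, tip_of, robot
def ray(p,px):
    u=(px[0]-p['cx'])/p['fx'];v=(px[1]-p['cy'])/p['fy']
    a,b=u,v
    for _ in range(20):
        r2=a*a+b*b;a=u/(1+p['k1']*r2);b=v/(1+p['k1']*r2)
    return np.array([a,b,1.])
def world(p,px,d=None):
    c,r=int(round(px[0])),int(round(px[1]))
    if d is None:
        w=p['depth'][max(r-1,0):r+2,max(c-1,0):c+2];w=w[w>0]
        d=np.median(w) if len(w) else np.nan
    R=np.array(p['R']);return R.T@(ray(p,px)*d-np.array(p['t']))
def atz(p,px,z):
    R=np.array(p['R']);o=-R.T@np.array(p['t']);d=R.T@ray(p,px);return o+d*(z-o[2])/d[2]
def proj(p,X):
    c=np.array(p['R'])@np.asarray(X,float)+np.array(p['t']);a,b=c[0]/c[2],c[1]/c[2];k=1+p['k1']*(a*a+b*b)
    return np.array([a*k*p['fx']+p['cx'],b*k*p['fy']+p['cy']])
E
python3 - <<'E'
from h import *
print(status.get_obs()); print(robot.grip_point_offset, [a for a in dir(robot) if a[0]!='_'])
np.set_printoptions(precision=4,suppress=True)
for n in ['scene','top']:
    p=optics.camera(n);cv2.imwrite(f'pics/{n}0.png',p['img'])
    print(n,p['fx'],p['k1'],'campos',-np.array(p['R']).T@np.array(p['t']))
    for t in ['cabinet','guides','back_stop','flap','leaf_edge','finger_plate','carrier','carrier_tab','panel','green_tin','steel_tin','tape','brush']:
        for d in tip_of(p,t)[:3]: print(t,np.round(d['pixel'],1),round(d['conf'],2),world(p,d['pixel']))
E
```

```text
pics
{'time': 0.0, 'joints': array([ 1.09097854e+00,  4.23836075e-01,  1.63067954e+00,  3.21681998e-06,
        1.08858042e+00, -1.90080535e-02]), 'qvel': array([-0.00097645,  0.00153161,  0.00083302,  0.00012406, -0.0007306 ,
        0.00168958]), 'joint_torque': array([-3.32333009e-03, -5.44633126e+01, -2.73666590e+01,  6.43948861e-02,
        2.28373648e-02, -1.03309201e-04]), 'tcp_pos': array([0.27764918, 0.55933242, 0.22190878]), 'tool_rot': array([-1.39342392, -0.86246762,  0.86458821]), 'contact_force': array([0.82683245, 0.1733227 , 0.22969606]), 'ft_torque': array([ 0.02749471, -0.01360118, -0.00067235]), 'gripper_width': 0.9969892773654467}
-0.0187 ['PlanningError', 'grip_point_offset']
scene 395.6331549703817 -0.057446339886941804 campos [1.2332 0.6121 0.7865]
cabinet [264.  217.9] 0.94 [0.5322 0.0716 0.0033]
guides [310.2 239. ] 0.74 [0.5473 0.2406 0.0258]
guides [309.7 237.8] 0.64 [0.549  0.2397 0.0312]
guides [276.5 226.8] 0.35 [0.5644 0.1402 0.0288]
back_stop [309.7 237.8] 0.34 [0.549  0.2397 0.0312]
flap [264.4 201.7] 0.68 [0.5214 0.0658 0.0556]
flap [310.3 240.6] 0.2
[... 986 characters left out ...]
5326 0.0631 0.065 ]
finger_plate [239.5 175.2] 0.85 [0.5923 0.1327 0.1333]
finger_plate [205.1 197.6] 0.29 [0.5482 0.2384 0.0466]
carrier [171.9 152.8] 0.96 [0.6973 0.348  0.0084]
carrier [378.4 226.9] 0.95 [ 0.4521 -0.2702  0.0083]
carrier [135.1 216.2] 0.89 [0.5032 0.4586 0.0066]
carrier_tab [167.7 232.1] 0.81 [0.4519 0.3515 0.029 ]
carrier_tab [191.8 122.1] 0.79 [0.7828 0.2807 0.0407]
carrier_tab [346.2 120.7] 0.73 [ 0.7728 -0.1877  0.0429]
panel [245.1 201. ] 0.77 [0.5378 0.1234 0.029 ]
green_tin [288.4 151.8] 0.6 [ 0.6672 -0.0045  0.0851]
green_tin [217.4 252.3] 0.41 [0.3905 0.201  0.0714]
steel_tin [214.8 252.4] 0.77 [0.3904 0.2083 0.0707]
tape [245.8 146.9] 0.84 [0.7049 0.1185 0.0208]
```

Run:
```python
import cv2
a=cv2.imread('pics/scene0.png');b=cv2.imread('pics/top0.png')
cv2.imwrite('pics/sc_crop.png',cv2.resize(a[150:300,180:380],None,fx=4,fy=4,interpolation=cv2.INTER_CUBIC))
cv2.imwrite('pics/tp_crop.png',cv2.resize(b[130:270,180:330],None,fx=4,fy=4,interpolation=cv2.INTER_CUBIC))
```

```text
(no output)
```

View pics/scene0.png

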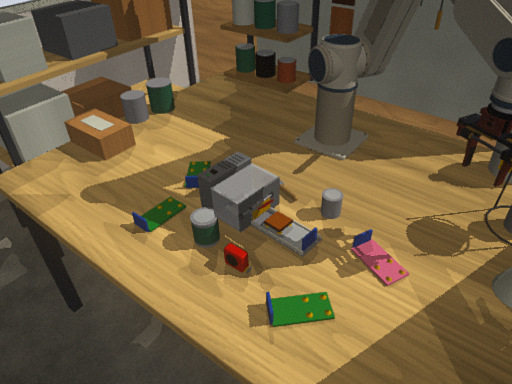

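View pics/top0.png

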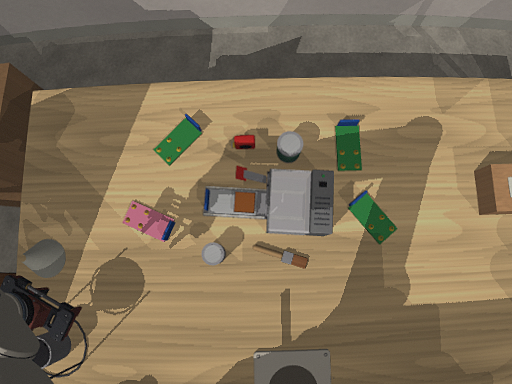

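View pics/sc_crop.png

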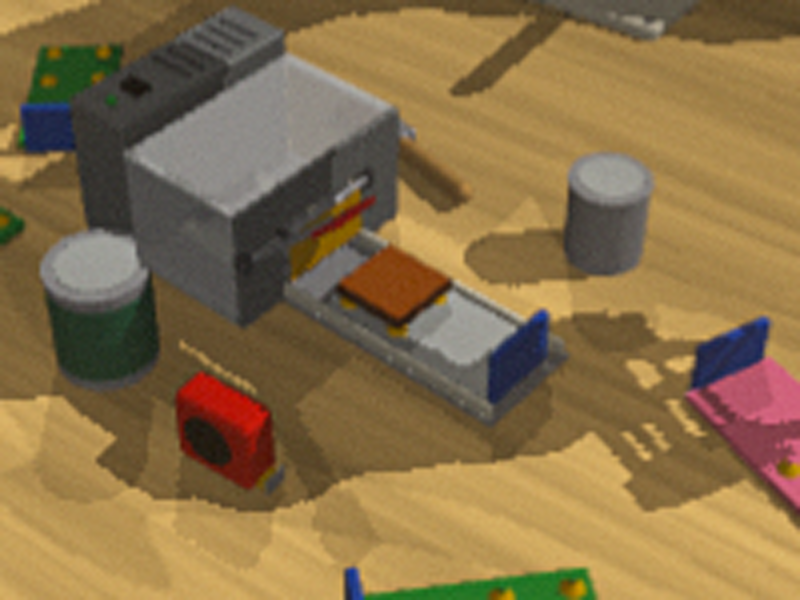

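View pics/tp_crop.png

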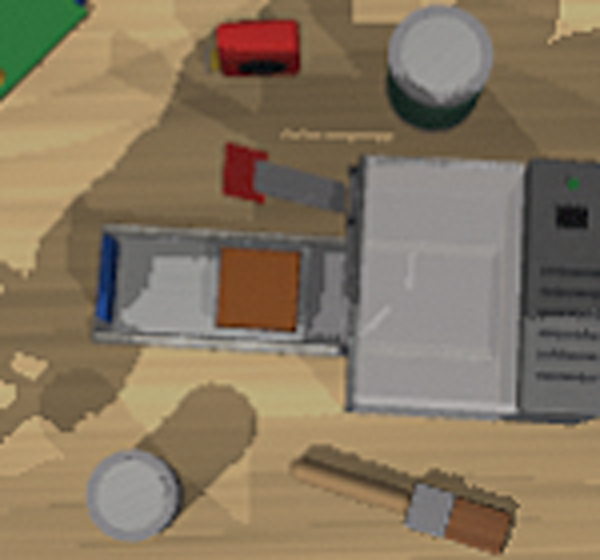

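The top view shows the aluminium carrier, with the brown panel on it, between the rails at about (235,202), its tab at (207,201). The look-alikes are green at (178,140), (348,145) and (372,217), and pink at (149,221). None of those is aluminium or between the guides. Next I'll measure the cabinet pose accurately.

```bash
cat > meas.py <<'E'
from h import *
np.set_printoptions(precision=4,suppress=True)
def cloud(p,m=None):
    rr,cc=np.nonzero((p['depth']>0)&(m if m is not None else True))
    u=np.stack([cc,rr],1).astype(float)
    K=np.array([[p['fx'],0,p['cx']],[0,p['fy'],p['cy']],[0,0,1]])
    x=cv2.undistortPoints(u[:,None],K,np.array([p['k1'],0,0,0.]))[:,0]
    # k1 in cv2 has same form
    d=p['depth'][rr,cc]
    P=np.c_[x*d[:,None],d]
    return (P-np.array(p['t']))@np.array(p['R']),rr,cc
E
python3 - <<'E'
from meas import *
for n in ['top','scene']:
    p=optics.camera(n)
    X,rr,cc=cloud(p)
    roi=(X[:,0]>.38)&(X[:,0]<.68)&(X[:,1]>-.2)&(X[:,1]<.32)
    def rect(m,nm):
        q=X[m].astype(np.float32)
        if len(q)<10: print(nm,len(q));return
        r=cv2.minAreaRect(q[:,:2]*1000);print(n,nm,len(q),np.round(r[0],1),np.round(r[1],1),round(r[2],2),'z',np.median(q[:,2]))
    rect(roi&(X[:,2]>.095)&(X[:,2]<.110)&(X[:,1]<.09),'roof')
    rect(roi&(X[:,2]>.118)&(X[:,2]<.130)&(X[:,1]<.09),'fan')
    S=silhouettes(p,'panel')
    for s in S[:2]:
        Y,_,_=cloud(p,s['region']);q=Y[(Y[:,2]>.022)&(Y[:,2]<.036)]
        print('panel',s['conf'],s['pixel'],len(q),cv2.minAreaRect((q[:,:2]*1000).astype(np.float32)) if len(q)>5 else '')
    b=p['img'].astype(int)[rr,cc]
    blue=roi&(b[:,0]>b[:,2]+50)&(b[:,0]>b[:,1]+40)&(X[:,1]>.15)
    rect(blue,'tab');
    q=X[blue]; print('tab z',q[:,2].min(),q[:,2].max(), 'mean',q.mean(0), 'y pct',np.percentile(q[:,1],[2,50,98]))
    red=roi&(b[:,2]>b[:,0]+70)&(b[:,2]>b[:,1]+70)&(X[:,2]>.1)
    rect(red,'red'); q=X[red]; print(q.mean(0),np.percentile(q[:,2],[2,50,98]))
    rail=roi&(X[:,2]>.011)&(X[:,2]<.019)&(X[:,1]>.08)&(X[:,1]<.28)&(X[:,0]>.45)&(X[:,0]<.62)
    rect(rail,'rail')
E
```

```text
top roof 2668 [525.   11.3] [186.6 150.8] 2.29 z 0.10279263
top fan 1421 [519.3 -84.6] [ 61.1 171.7] 85.15 z 0.12475247
panel 0.81 [244.0, 202.1] 421 ((536.88134765625, 127.24777221679688), (60.00264358520508, 59.913997650146484), 84.10514831542969)
panel 0.21 [293.4, 202.0] 22 ((441.2148132324219, -11.1722412109375), (166.6505126953125, 32.34422302246094), 73.00816345214844)
top tab 35 [544.1 241.2] [13.  53.6] 85.93 z 0.045888614
tab z 0.0003548417846891619 0.05412373747947149 mean [0.539  0.2379 0.0413] y pct [0.2331 0.2363 0.2487]
top red 93 [598.8 129. ] [24.2 33.4] 83.33 z 0.13516003
[0.5986 0.1315 0.1349] [0.1207 0.1352 0.145 ]
top rail 547 [540.9 162.2] [170.1  87.5] 85.08 z 0.012942239
scene roof 1637 [525.5 -23.2] [171.9 177.4] 83.63 z 0.102513105
scene fan 692 [520.1 -83.2] [ 62.7 174. ] 85.43 z 0.12454624
panel 0.82 [277.4, 222.7] 325 ((537.8724365234375, 127.30848693847656), (61.39379119873047, 61.144630432128906), 85.54642486572266)
scene tab 16 [545.  237.9] [ 4.4 48.1] 81.03 z 0.04674604
tab z 0.021822958086087026 0.04918060961105233 mean [0.5314 0.2405 0.0413] y pct [0.236  0.2413 0.243 ]
scene red 13 [603.  139.7] [ 4.2 28. ] 86.2 z 0.14284435
[0.6048 0.14   0.1426] [0.1395 0.1428 0.1447]
scene rail 383 [540.7 162.4] [171.7  91.1] 84.95 z 0.012572708
```

```bash
cat > plan.py <<'E'
from h import *
from scipy.spatial.transform import Rotation as Ro
np.set_printoptions(precision=4,suppress=True)
th=np.arctan2(-.9963,-.0862)
O=np.array([.5322,.0615,0]); X=np.array([np.cos(th),np.sin(th),0]);Y=np.array([-np.sin(th),np.cos(th),0])
SG=1  # tool x = SG * dir(P->T)
def c2w(x,y,z): return O+X*x/1000+Y*y/1000+np.array([0,0,z/1000])
def w2c(w): d=np.asarray(w)-O; return np.array([d@X,d@Y,d[2]])*1000
def cur():
    s=status.get_obs(); return s['tcp_pos'],Ro.from_rotvec(s['tool_rot']),s
def target(P,T,z,sg):
    """P,T (x,y) mm cabinet. returns pos, R, opening"""
    P=np.array(P,float);T=np.array(T,float);m=(P+T)/2;d=T-P;L=np.hypot(*d)
    u=(X*d[0]+Y*d[1])/L*sg; R=Ro.from_matrix(np.c_[u,[0,0,-1],np.cross(u,[0,0,-1])])
    return c2w(m[0],m[1],z),R,np.clip(2*(L-13.5)/88-1,-1,1),L
def rows(tg,sg):
    p,R,s=cur()
    for t in tg:
        w,R2,o,L=target(*t,sg)
        print([float(v) for v in np.round(np.r_[(R.inv()*R2).as_rotvec(),R.inv().apply(w-p),o],4)],'L%.0f'%L)
def ext(P,T,which=0):
    d=np.array(T)-P; d=abs(d/np.hypot(*d)); return 6.75*d[0]+10*d[1]
def where():
    p,R,s=cur();c=w2c(p);u=R.as_matrix()[:,0];L=s['gripper_width']*88+13.5
    uc=np.array([u@X,u@Y])*L/2
    print('t',s['time'],'tcp cab',c,'tips',c[:2]+uc,c[:2]-uc,'F cab',np.array([s['contact_force']@X,s['contact_force']@Y,s['contact_force'][2]]),'j',s['joints'],'down',R.as_matrix()[:,1], 'w',s['gripper_width'])
E
python3 - <<'E'
from plan import *
where();p,R,s=cur();print(R.as_matrix())
print('yaw0',np.degrees(np.arctan2(*R.as_matrix()[[1,0],0])))
for P,T in [((-73,62),(-165,30)),((-106,54),(-194,14)),((-92,62),(-53,-4))]:
    w,R2,o,L=target(P,T,0,1);print(w,np.degrees(np.arctan2(*R2.as_matrix()[[1,0],0])),o,L,'j1',np.degrees(np.arctan2(w[1],w[0])))
E
```

```text
t 1.6 tcp cab [-474.5283 -296.3441  222.6604] tips [-521.7687 -277.7775] [-427.2878 -314.9106] F cab [ 0.1891  0.9682 -0.6555] j [ 1.091   0.4231  1.6299  0.      1.0886 -0.019 ] down [-0. -0. -1.] w 1.0001824741510295
[[ 0.4446 -0.     -0.8957]
 [ 0.8957 -0.      0.4446]
 [-0.     -1.      0.    ]]
yaw0 63.59913540997488
[0.5883 0.1761 0.    ] 104.23408430788784 0.906962847615622 97.40636529508737 j1 16.6640384252931
[0.579 0.208 0.   ] 109.49903106249366 0.8900992679262858 96.66436778875658 j1 19.76118316446788
[0.5673 0.1312 0.    ] -154.36569684543386 0.4354907735246323 76.66159403508382 j1 13.023902670760492
```

Run:
```python
from plan import *
rows([((-76,58),(-165,25),200)],-1)
```

```text
[0.0, 2.412, -0.0, -0.2059, 0.0227, -0.4439, 0.8505] L95
```

Call:
move_arm([
  [0,0.14,0,-0.012,0.001,-0.026,0.85],
  [0,0.28,0,-0.024,0.002,-0.052,0.85],
  [0,0.42,0,-0.036,0.004,-0.078,0.85],
  [0,0.56,0,-0.048,0.005,-0.104,0.85],
  [0,0.7,0,-0.06,0.006,-0.13,0.85],
  [0,0.84,0,-0.072,0.008,-0.156,0.85],
  [0,0.98,0,-0.084,0.009,-0.182,0.85],
  [0,1.12,0,-0.096,0.01,-0.208,0.85],
])

```text
time: 2.4
tcp_pos: [0.4222, 0.3804, 0.2127]
tool_rot: [-1.571, 0.012, -0.012]
contact_force: [0.2, 0.1, 0.1]
gripper_width: 0.923
```

Run:
```python
from plan import *
where()
rows([((-76,58),(-165,25),200)],-1)
```

```text
t 2.4 tcp cab [-308.217  -137.1156  212.7151] tips [-311.5574  -89.8724] [-304.8765 -184.3588] F cab [-0.1002  0.1913  0.1173] j [ 0.7125  0.3524  1.7657 -0.      1.0233  0.7282] down [ 0.0001  0.0001 -1.    ] w 0.9229812202011456
[-0.0002, 1.2863, 0.0001, 0.1649, 0.0127, -0.1998, 0.8505] L95
```

Call:
move_arm([
  [0,0.14,0,0.02,0.001,-0.025,0.85],
  [0,0.28,0,0.041,0.003,-0.05,0.85],
  [0,0.42,0,0.062,0.004,-0.075,0.85],
  [0,0.56,0,0.082,0.006,-0.1,0.85],
  [0,0.7,0,0.103,0.007,-0.125,0.85],
  [0,0.84,0,0.124,0.009,-0.15,0.85],
  [0,0.98,0,0.144,0.01,-0.175,0.85],
  [0,1.12,0,0.165,0.0127,-0.2,0.85],
])

```text
time: 3.2
tcp_pos: [0.5853, 0.1786, 0.2002]
tool_rot: [-1.384, 0.883, -0.883]
contact_force: [0.9, -0.9, 0.3]
gripper_width: 0.93
```

Run:
```python
from plan import *
where()
rows([((-76,58),(-165,25),200)],-1)
for n in ['top','scene','wrist']:
    p=optics.camera(n);cv2.imwrite(f'pics/{n}1.png',p['img'])
```

```text
t 3.2 tcp cab [-121.2491   42.8527  200.1576] tips [-79.9203  66.5849] [-162.5779   19.1205] F cab [0.796  0.9246 0.2691] j [0.2767 0.4297 1.6777 0.0001 1.0338 1.4125] down [ 0.0004  0.0002 -1.    ] w 0.9297280860800031
[-0.0004, 0.1662, -0.0, -0.0, 0.0002, -0.0015, 0.8505] L95
```

View pics/wrist1.png

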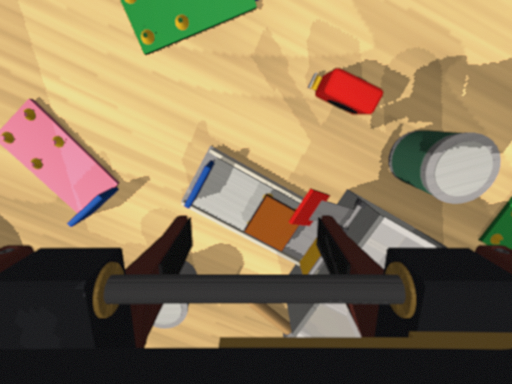

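View pics/scene1.png

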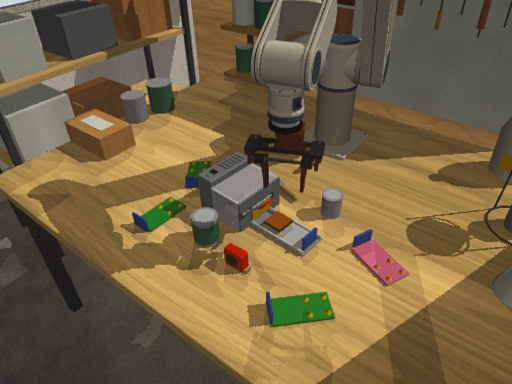

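The wrist view shows the tab at (199,186), the panel at (268,223), the red plate at (310,207) and the two fingertips at (180,222) and (327,222). I'll refine with the wrist depth.

Run:
```python
from plan import *
from meas import cloud
for n in ['wrist','top']:
    p=optics.camera(n);X_,rr,cc=cloud(p);C=np.array([w2c(x) for x in X_]);b=p['img'].astype(int)[rr,cc]
    roi=(abs(C[:,1])<110)&(C[:,0]>-230)&(C[:,0]<60)&(C[:,2]<150)
    bl=roi&(b[:,0]>b[:,2]+40)&(b[:,0]>b[:,1]+30)&(C[:,2]>38)&(C[:,2]<56)
    print(n,'tab top',bl.sum(),np.percentile(C[bl],[3,50,97],axis=0) if bl.sum() else '')
    rd=roi&(b[:,2]>b[:,0]+60)&(b[:,2]>b[:,1]+60)&(C[:,2]>100)&(C[:,1]>30)
    print('red',rd.sum(),np.percentile(C[rd],[3,50,97],axis=0))
    pn=roi&(abs(C[:,2]-29)<5)&(b[:,2]>b[:,0]+40)&(C[:,0]<-20)
    print('panel',pn.sum(),np.percentile(C[pn],[2,50,98],axis=0))
    for a in (-180,-150,-100):
        r=roi&(abs(C[:,2]-15)<4)&(abs(C[:,0]-a)<12)&(abs(C[:,1])<60); print('rail y',a,np.percentile(C[r][:,1],[1,99]) if r.sum()>5 else '')
```

```text
wrist tab top 296 [[-179.2312  -26.2214   45.903 ]
 [-175.6812    2.5328   47.9471]
 [-172.1894   29.1248   49.283 ]]
red 688 [[-87.0363  45.903  124.4032]
 [-78.5402  63.2733 139.1151]
 [-63.4371  79.3083 145.0526]]
panel 1750 [[-94.122  -28.8677  28.0918]
 [-68.1361  -1.2241  29.7609]
 [-37.1352  28.279   31.2595]]
rail y -180 [-42.5949  43.3072]
rail y -150 [-42.4877  43.3517]
rail y -100 [-42.3328  43.5024]
top tab top 0 Traceback (most recent call last):
  File "<stdin>", line 9, in <module>
    return _quantile_unchecked(
        a, q, axis, out, overwrite_input, method, keepdims, weights)
    return _ureduce(a,
                    func=_quantile_ureduce_func,
    ...<5 lines>...
                    overwrite_input=overwrite_input,
                    method=method)
    r = func(a, **kwargs)
    result = _quantile(arr,
                       quantiles=q,
    ...<2 lines>...
                       out=out,
                       weights=wgt)
    slices_having_nans = np.isnan(arr[-1, ...])
                                  ~~~^^^^^^^^^
IndexError: index -1 is out of bounds for axis 0 with size 0
```

```bash
cat > press.py <<'E'
from plan import *
def tipz(q,P,T):
    h=ext(P,T);a=.768-q;e=-h if a>0 else h
    return 63+(-1-(P[0]+e))*np.tan(a)
def st(q):
    f=min(1,q/.75); g=q/1.04
    Px=-73+(-100+73)*min(1,q/.768) if q<.768 else -100-6*(q-.768)/(1.04-.768)
    P=(Px,58-4*g); T=(-166+(-194+166)*f, 25-11*f)
    return P,T,tipz(q,P,T)
E
python3 - <<'E'
from press import *
L=[((-73,58),(-166,25),152)]+[st(q) for q in (.0,.08,.16,.24,.32,.40,.48)]
for l in L: print(np.round(l[0],1),np.round(l[1],1),round(l[2],1))
rows(L,-1)
E
```

```text
[-73  58] [-166   25] 152
[-73.  58.] [-166.   25.] 141.9
[-75.8  57.7] [-169.    23.8] 132.5
[-78.6  57.4] [-172.    22.7] 123.9
[-81.4  57.1] [-175.    21.5] 115.7
[-84.2  56.8] [-177.9   20.3] 107.8
[-87.1  56.5] [-180.9   19.1] 100.0
[-89.9  56.2] [-183.9   18. ] 92.3
[0.0006, 0.1874, -0.0004, 0.0026, 0.0478, -0.0014, 0.9359] L99
[0.0006, 0.1874, -0.0004, 0.0026, 0.0579, -0.0014, 0.9359] L99
[0.0006, 0.1797, -0.0004, -0.0003, 0.0673, -0.0006, 0.9463] L99
[0.0006, 0.1722, -0.0004, -0.0032, 0.076, 0.0003, 0.9568] L100
[0.0006, 0.1647, -0.0004, -0.0061, 0.0841, 0.0011, 0.9675] L100
[0.0006, 0.1572, -0.0004, -0.0089, 0.092, 0.0019, 0.9782] L101
[0.0006, 0.1499, -0.0004, -0.0118, 0.0998, 0.0027, 0.9891] L101
[0.0006, 0.1426, -0.0004, -0.0147, 0.1075, 0.0036, 1.0] L102
```

Call:
move_arm([
  [0,0.09,0,0.001,0.024,-0.001,0.936],
  [0,0.187,0,0.0026,0.048,-0.0014,0.936],
  [0,0.187,0,0.0026,0.054,-0.0014,0.936],
  [0,0.187,0,0.0026,0.058,-0.0014,0.936],
  [0,0.18,0,-0.0003,0.0625,-0.0006,0.946],
  [0,0.18,0,-0.0003,0.0673,-0.0006,0.946],
])

```text
time: 4.05
tcp_pos: [0.5845, 0.1806, 0.1336]
tool_rot: [-1.32, 1.012, -1.014]
contact_force: [-1.0, -0.3, 0.8]
gripper_width: 0.971
```

Run:
```python
from press import *
where()
p=optics.camera('scene');cv2.imwrite('pics/s2.png',cv2.resize(p['img'][130:280,180:380],None,fx=4,fy=4,interpolation=cv2.INTER_CUBIC))
rows([st(q) for q in (.16,.24,.32,.40,.48,.56,.64,.72)],-1)
```

```text
t 4.05 tcp cab [-123.1773   41.8207  133.575 ] tips [-76.7094  58.7575] [-169.6453   24.884 ] F cab [ 0.3867 -0.9743  0.827 ] j [0.2802 0.5135 1.7207 0.0001 0.9052 1.5877] down [ 0.0021  0.0007 -1.    ] w 0.9706424546226335
[-0.0011, -0.0073, -0.0, -0.0028, 0.0088, -0.0005, 0.9568] L100
[-0.0011, -0.0148, 0.0, -0.0058, 0.017, -0.0002, 0.9675] L100
[-0.0011, -0.0222, 0.0, -0.0088, 0.0249, 0.0, 0.9782] L101
[-0.0011, -0.0296, 0.0, -0.0118, 0.0326, 0.0003, 0.9891] L101
[-0.0011, -0.0369, 0.0, -0.0147, 0.0404, 0.0006, 1.0] L102
[-0.0011, -0.0441, 0.0, -0.0177, 0.0482, 0.0009, 1.0] L102
[-0.0011, -0.0513, 0.0, -0.0207, 0.0562, 0.0012, 1.0] L102
[-0.0011, -0.0583, 0.0, -0.0237, 0.0645, 0.0015, 1.0] L103
```

View pics/s2.png

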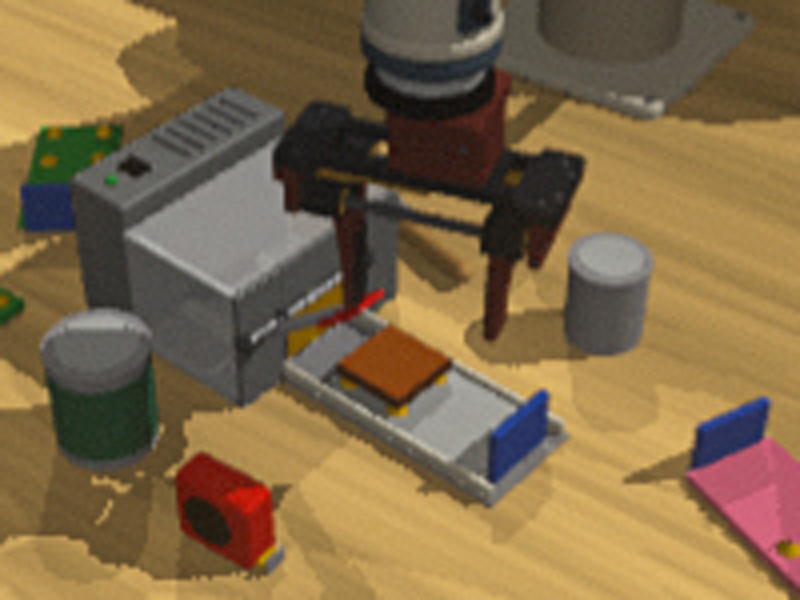

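The left fingertip is on the red plate at about (355,305) in the crop. The right one, at (495,330), is high above the carrier. Next I press further down.

Call:
move_arm([
  [0,-0.007,0,-0.0028,0.009,-0.0005,0.96],
  [0,-0.015,0,-0.0058,0.017,-0.0002,0.97],
  [0,-0.022,0,-0.0088,0.025,0,0.98],
  [0,-0.03,0,-0.0118,0.033,0.0003,0.99],
  [0,-0.037,0,-0.0147,0.04,0.0006,1],
  [0,-0.044,0,-0.0177,0.048,0.0009,1],
  [0,-0.051,0,-0.0207,0.056,0.0012,1],
  [0,-0.058,0,-0.0237,0.0645,0.0015,1],
])

```text
time: 4.9
tcp_pos: [0.5788, 0.203, 0.0674]
tool_rot: [-1.344, 0.971, -0.971]
contact_force: [-0.6, -1.5, 3.0]
gripper_width: 0.999
```

Run:
```python
from press import *
where()
p=optics.camera('scene');cv2.imwrite('pics/s3.png',cv2.resize(p['img'][130:280,180:380],None,fx=4,fy=4,interpolation=cv2.INTER_CUBIC))
p=optics.camera('wrist');cv2.imwrite('pics/w3.png',p['img'])
L=[st(q) for q in (.76,.8,.85,.9,.94,.98,1.02,1.04)]
for l in L: print(np.round(l[0],1),np.round(l[1],1),round(l[2],1))
rows(L,-1)
```

```text
t 4.9 tcp cab [-145.028    34.2676   67.4094] tips [-98.42    54.2815] [-191.636    14.2537] F cab [ 1.53   -0.4374  3.0236] j [ 0.318   0.612   1.7393 -0.0001  0.791   1.5696] down [-0.0006 -0.0003 -1.    ] w 0.999394947722945
[-99.7  55.1] [-194   14] 63.9
[-100.7   54.9] [-194   14] 60.1
[-101.8   54.7] [-194   14] 55.6
[-102.9   54.5] [-194   14] 50.8
[-103.8   54.4] [-194   14] 46.9
[-104.7   54.2] [-194   14] 42.9
[-105.6   54.1] [-194   14] 38.7
[-106.   54.] [-194   14] 36.6
[0.0016, -0.0053, -0.0003, -0.0012, 0.003, 0.0013, 1.0] L103
[0.0016, -0.0077, -0.0003, -0.0017, 0.0067, 0.0014, 1.0] L102
[0.0016, -0.0104, -0.0003, -0.0022, 0.0113, 0.0016, 0.9838] L101
[0.0016, -0.0131, -0.0003, -0.0028, 0.016, 0.0017, 0.9591] L100
[0.0016, -0.0153, -0.0003, -0.0032, 0.0199, 0.0018, 0.9394] L99
[0.0016, -0.0176, -0.0003, -0.0037, 0.0239, 0.0019, 0.9197] L98
[0.0016, -0.0198, -0.0003, -0.0041, 0.0281, 0.002, 0.9] L97
[0.0016, -0.021, -0.0003, -0.0043, 0.0303, 0.0021, 0.8901] L97
```

View pics/s3.png

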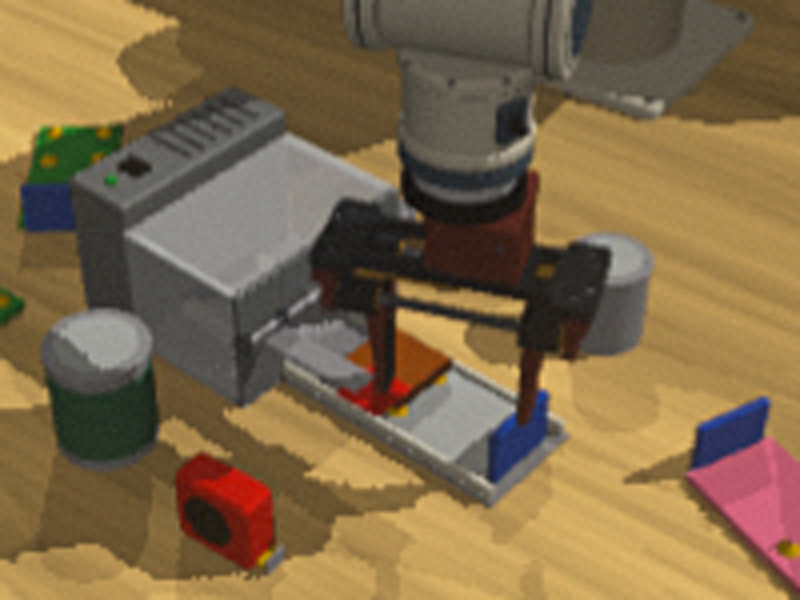

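View pics/w3.png

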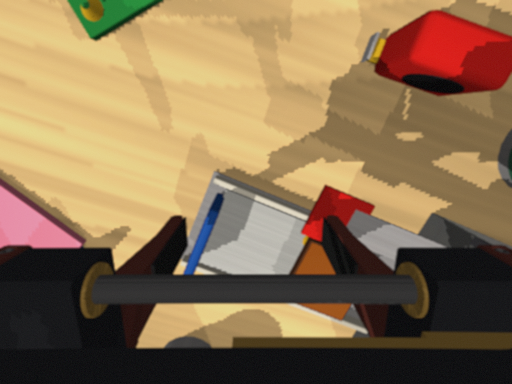

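The plate is pressed nearly level in the crop (380,395). The other fingertip (525,415) is behind and above the tab. Next I press through to about q = 1.04, with that finger coming down behind the tab.

Call:
move_arm([
  [0,-0.005,0,-0.002,0.003,0.0013,1],
  [0,-0.008,0,-0.003,0.007,0.0014,1],
  [0,-0.01,0,-0.004,0.011,0.0016,1],
  [0,-0.013,0,-0.005,0.016,0.0017,0.97],
  [0,-0.015,0,-0.005,0.02,0.0018,0.95],
  [0,-0.018,0,-0.005,0.024,0.0019,0.94],
  [0,-0.02,0,-0.005,0.028,0.002,0.93],
  [0,-0.02,0,-0.005,0.03,0.002,0.93],
])

```text
time: 5.8
tcp_pos: [0.5793, 0.2083, 0.0377]
tool_rot: [-1.351, 0.956, -0.956]
contact_force: [-0.1, -1.4, 3.2]
gripper_width: 0.966
```

Run:
```python
from press import *
where()
p=optics.camera('scene');cv2.imwrite('pics/s4.png',cv2.resize(p['img'][130:280,180:380],None,fx=4,fy=4,interpolation=cv2.INTER_CUBIC))
p=optics.camera('wrist');cv2.imwrite('pics/w4.png',p['img'])
```

```text
t 5.8 tcp cab [-150.3127   34.2897   37.7077] tips [-105.4306   54.6113] [-195.1947   13.9682] F cab [1.43   0.0116 3.2026] j [0.3258 0.66   1.7399 0.     0.7421 1.5577] down [-0.0004 -0.0001 -1.    ] w 0.9663243945894795
```

View pics/s4.png

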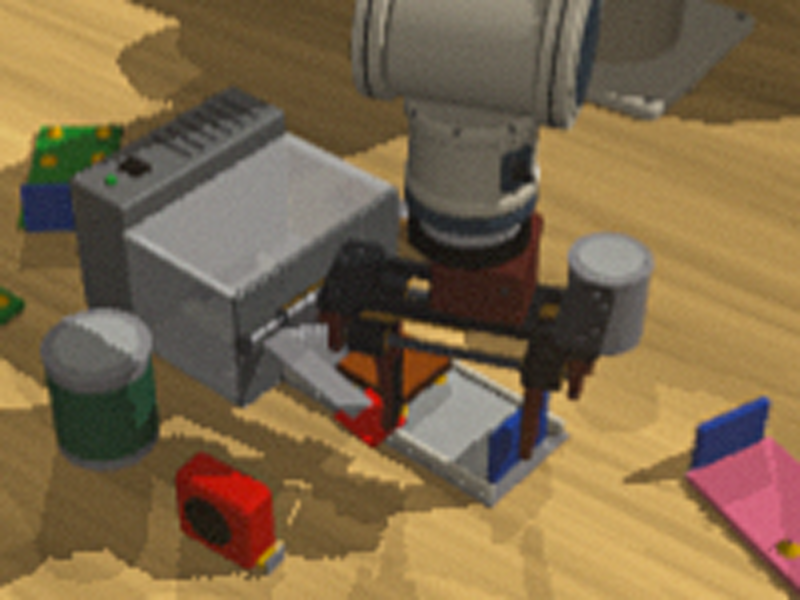

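View pics/w4.png

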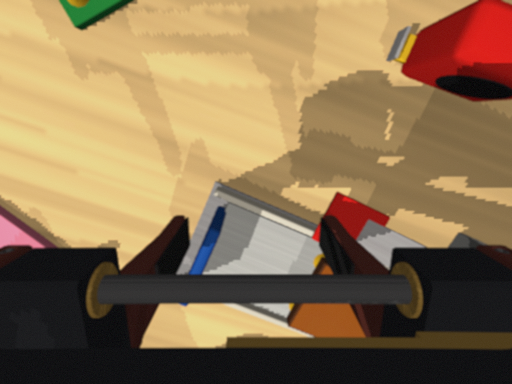

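```bash
cat > push.py <<'E'
from plan import *
def pst(tx,z=36.7):
    s=(tx+195)/143; 
    P=(-105.5+11.5*min(1,max(0,s)), 54.5+7.5*min(1,s/.4)); T=(tx,14-18*min(1,s/.5))
    return P,T,z
def go(txs,z=36.7):
    L=[pst(t,z) for t in txs]
    for P,T,z in L:
        h=ext(P,T); print(np.round(P,1),np.round(T,1),'q',[round(.768+np.arctan((63-z)/(-1-P[0]-hh)),3) for hh in (4,h)],'front',round(T[0]+h,1))
    rows(L,-1)
E
python3 - <<'E'
from push import *
go([-192,-188,-184,-180,-176,-172,-168,-164])
E
```

```text
[-105.3   54.9] [-192.    13.2] q [np.float64(1.025), np.float64(1.041)] front -181.6
[-104.9   55.4] [-188.    12.2] q [np.float64(1.025), np.float64(1.043)] front -177.4
[-104.6   55.9] [-184.    11.2] q [np.float64(1.026), np.float64(1.044)] front -173.2
[-104.3   56.5] [-180.    10.2] q [np.float64(1.027), np.float64(1.046)] front -169.0
[-104.   57.] [-176.     9.2] q [np.float64(1.028), np.float64(1.047)] front -164.8
[-103.7   57.5] [-172.     8.2] q [np.float64(1.029), np.float64(1.048)] front -160.7
[-103.3   58. ] [-168.     7.2] q [np.float64(1.029), np.float64(1.05)] front -156.5
[-103.    58.6] [-164.     6.2] q [np.float64(1.03), np.float64(1.051)] front -152.4
[0.0004, -0.0226, -0.0001, 0.0015, 0.0012, -0.001, 0.88] L96
[0.0004, -0.0544, -0.0001, 0.0034, 0.0012, -0.0021, 0.8208] L94
[0.0004, -0.0879, -0.0001, 0.0052, 0.0012, -0.0032, 0.7639] L91
[0.0003, -0.1233, -0.0001, 0.0071, 0.0012, -0.0043, 0.7094] L89
[0.0003, -0.1606, -0.0001, 0.009, 0.0012, -0.0054, 0.6575] L86
[0.0003, -0.1999, -0.0001, 0.0108, 0.0012, -0.0065, 0.6086] L84
[0.0003, -0.2412, -0.0001, 0.0127, 0.0012, -0.0076, 0.5627] L82
[0.0003, -0.2845, -0.0001, 0.0146, 0.0012, -0.0087, 0.5202] L80
```

Call:
move_arm([
  [0,-0.023,0,0.0015,0.001,-0.001,0.88],
  [0,-0.054,0,0.0034,0.0012,-0.0021,0.82],
  [0,-0.088,0,0.0052,0.0012,-0.0032,0.764],
  [0,-0.123,0,0.0071,0.0012,-0.0043,0.71],
  [0,-0.161,0,0.009,0.0012,-0.0054,0.658],
  [0,-0.2,0,0.0108,0.0012,-0.0065,0.609],
  [0,-0.241,0,0.0127,0.0012,-0.0076,0.563],
  [0,-0.285,0,0.0146,0.0012,-0.0087,0.52],
])

```text
time: 6.7
tcp_pos: [0.5766, 0.1926, 0.0373]
tool_rot: [-1.44, 0.736, -0.737]
contact_force: [0.0, 4.7, 2.6]
gripper_width: 0.758
```

Run:
```python
from push import *
where()
p=optics.camera('scene');cv2.imwrite('pics/s5.png',cv2.resize(p['img'][130:280,180:380],None,fx=4,fy=4,interpolation=cv2.INTER_CUBIC))
go([-161,-157,-153,-149,-145,-141,-137,-133])
```

```text
t 6.7 tcp cab [-134.4404   32.8981   37.2929] tips [-104.1005   59.1005] [-164.7803    6.6957] F cab [-4.6924 -0.3836  2.5572] j [0.3022 0.652  1.7597 0.0017 0.7281 1.2457] down [ 0.0013  0.0016 -1.    ] w 0.7576894506469101
[-102.8   59. ] [-161.     5.4] q [np.float64(1.031), np.float64(1.052)] front -149.3
[-102.4   59.5] [-157.     4.4] q [np.float64(1.032), np.float64(1.054)] front -145.1
[-102.1   60. ] [-153.     3.4] q [np.float64(1.032), np.float64(1.055)] front -141.1
[-101.8   60.5] [-149.     2.4] q [np.float64(1.033), np.float64(1.056)] front -137.0
[-101.5   61.1] [-145.     1.4] q [np.float64(1.034), np.float64(1.057)] front -132.9
[-101.2   61.6] [-141.     0.4] q [np.float64(1.035), np.float64(1.058)] front -128.9
[-100.8   62. ] [-137.    -0.6] q [np.float64(1.036), np.float64(1.059)] front -125.0
[-100.5   62. ] [-133.    -1.6] q [np.float64(1.037), np.float64(1.06)] front -121.0
[-0.0018, -0.0287, -0.0003, 0.0012, 0.0006, -0.002, 0.4907] L79
[-0.0018, -0.0753, -0.0003, 0.0027, 0.0006, -0.0036, 0.4546] L78
[-0.0018, -0.1239, -0.0003, 0.0042, 0.0006, -0.0052, 0.4225] L76
[-0.0019, -0.1741, -0.0002, 0.0056, 0.0006, -0.0068, 0.3947] L75
[-0.0019, -0.2259, -0.0002, 0.0071, 0.0006, -0.0084, 0.3712] L74
[-0.0019, -0.279, -0.0001, 0.0086, 0.0006, -0.01, 0.3524] L73
[-0.0019, -0.3324, -0.0001, 0.01, 0.0006, -0.0116, 0.3363] L72
[-0.0019, -0.3841, -0.0, 0.0113, 0.0006, -0.0134, 0.3165] L71
```

View pics/s5.png

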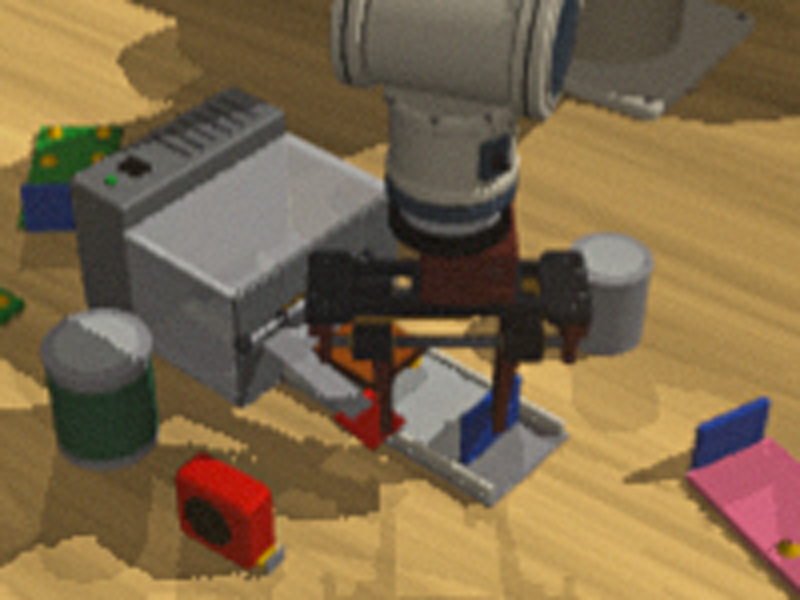

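The carrier has moved in about 27 mm, with the tab at (490,420) in the crop. The panel rides along and the plate is held down. I'll keep pushing.

Call:
move_arm([
  [0.0,-0.029,0,0.0012,0.0006,-0.002,0.49],
  [0,-0.075,0,0.0027,0.0006,-0.0036,0.455],
  [0,-0.124,0,0.0042,0.0006,-0.0052,0.422],
  [0,-0.174,0,0.0056,0.0006,-0.0068,0.395],
  [0,-0.226,0,0.0071,0.0006,-0.0084,0.371],
  [0,-0.279,0,0.0086,0.0006,-0.01,0.352],
  [0,-0.332,0,0.01,0.0006,-0.0116,0.336],
  [0,-0.384,0,0.0113,0.0006,-0.0134,0.317],
])

```text
time: 7.55
tcp_pos: [0.5726, 0.1757, 0.0368]
tool_rot: [-1.524, 0.439, -0.441]
contact_force: [1.1, 4.8, 2.6]
gripper_width: 0.659
```

Run:
```python
from push import *
where()
p=optics.camera('scene');cv2.imwrite('pics/s6.png',cv2.resize(p['img'][130:280,180:380],None,fx=4,fy=4,interpolation=cv2.INTER_CUBIC))
go([-130,-126,-122,-118,-114,-110,-106,-102])
```

```text
t 7.55 tcp cab [-117.2099   30.3775   36.7861] tips [-100.857    62.1793] [-133.5629   -1.4243] F cab [-4.8752  0.6531  2.6376] j [0.2773 0.6436 1.781  0.0016 0.7149 0.8374] down [ 0.0018  0.0016 -1.    ] w 0.6593170731766602
[-100.3   62. ] [-130.    -2.4] q [np.float64(1.037), np.float64(1.06)] front -118.1
[-100.   62.] [-126.    -3.4] q [np.float64(1.038), np.float64(1.061)] front -114.2
[-99.6  62. ] [-122   -4] q [np.float64(1.039), np.float64(1.062)] front -110.4
[-99.3  62. ] [-118   -4] q [np.float64(1.04), np.float64(1.062)] front -106.5
[-99.  62.] [-114   -4] q [np.float64(1.041), np.float64(1.062)] front -102.8
[-98.7  62. ] [-110   -4] q [np.float64(1.042), np.float64(1.063)] front -99.0
[-98.3  62. ] [-106   -4] q [np.float64(1.043), np.float64(1.063)] front -95.3
[-98.  62.] [-102   -4] q [np.float64(1.044), np.float64(1.063)] front -91.6
[-0.0019, -0.0396, 0.0007, 0.0004, 0.0, -0.0018, 0.3045] L71
[-0.0019, -0.0931, 0.0008, 0.0009, 0.0, -0.0039, 0.2925] L70
[-0.0019, -0.1455, 0.0008, 0.0016, 0.0, -0.006, 0.277] L70
[-0.0019, -0.1963, 0.0009, 0.0026, 0.0, -0.0079, 0.2522] L69
[-0.0018, -0.2486, 0.0009, 0.0036, 0.0, -0.0098, 0.2315] L68
[-0.0018, -0.3022, 0.001, 0.0046, 0.0, -0.0117, 0.2151] L67
[-0.0018, -0.3568, 0.001, 0.0056, 0.0, -0.0137, 0.2032] L66
[-0.0018, -0.4121, 0.0011, 0.0065, 0.0, -0.0156, 0.1959] L66
```

View pics/s6.png

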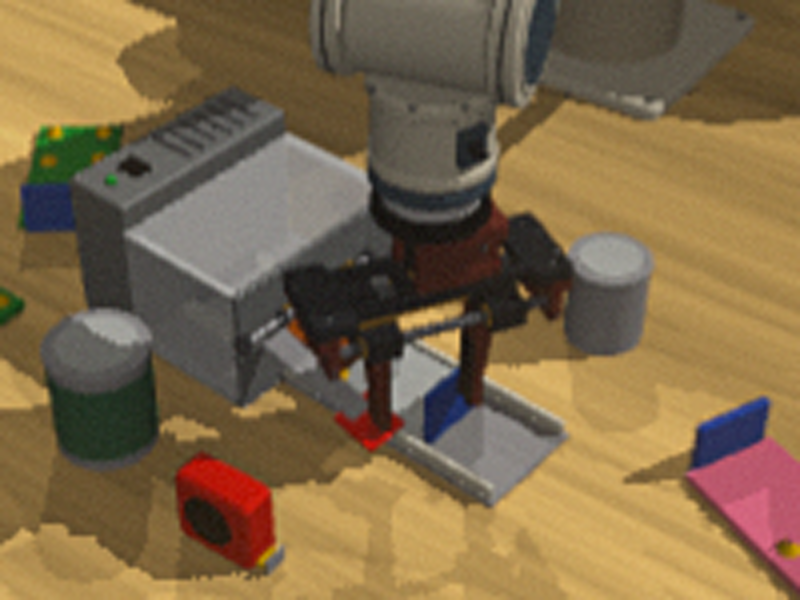

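Call:
move_arm([
  [0,-0.04,0,0.0004,0.0002,-0.0018,0.305],
  [0,-0.093,0,0.0009,0.0003,-0.0039,0.293],
  [0,-0.146,0,0.0016,0.0003,-0.006,0.277],
  [0,-0.196,0,0.0026,0.0003,-0.0079,0.252],
  [0,-0.249,0,0.0036,0.0003,-0.0098,0.232],
  [0,-0.302,0,0.0046,0.0003,-0.0117,0.215],
  [0,-0.357,0,0.0056,0.0003,-0.0137,0.203],
  [0,-0.412,0,0.0065,0.0003,-0.0156,0.196],
])

```text
time: 8.4
tcp_pos: [0.5691, 0.1589, 0.0364]
tool_rot: [-1.566, 0.118, -0.118]
contact_force: [-1.0, 4.6, 4.3]
gripper_width: 0.595
```

Run:
```python
from push import *
where()
p=optics.camera('scene');cv2.imwrite('pics/s7.png',cv2.resize(p['img'][130:280,180:380],None,fx=4,fy=4,interpolation=cv2.INTER_CUBIC))
go([-99,-95,-91,-87,-83,-79,-75,-71],36.5)
```

```text
t 8.4 tcp cab [-100.2599   28.3144   36.3948] tips [-98.1591  61.1952] [-102.3607   -4.5664] F cab [-4.5166 -1.383   4.2975] j [0.2516 0.6366 1.7986 0.0017 0.7058 0.4004] down [ 0.0003  0.0012 -1.    ] w 0.595405218049738
[-97.8  62. ] [-99  -4] q [np.float64(1.046), np.float64(1.065)] front -88.9
[-97.5  62. ] [-95  -4] q [np.float64(1.047), np.float64(1.066)] front -84.8
[-97.1  62. ] [-91  -4] q [np.float64(1.048), np.float64(1.068)] front -80.4
[-96.8  62. ] [-87  -4] q [np.float64(1.049), np.float64(1.07)] front -76.1
[-96.5  62. ] [-83  -4] q [np.float64(1.05), np.float64(1.072)] front -71.9
[-96.2  62. ] [-79  -4] q [np.float64(1.051), np.float64(1.074)] front -67.6
[-95.8  62. ] [-75  -4] q [np.float64(1.052), np.float64(1.076)] front -63.4
[-95.5  62. ] [-71  -4] q [np.float64(1.053), np.float64(1.078)] front -59.3
[-0.0009, -0.0424, 0.0003, 0.0007, -0.0001, -0.0014, 0.1934] L66
[-0.0009, -0.0981, 0.0003, 0.0008, -0.0001, -0.0036, 0.1942] L66
[-0.0009, -0.1536, 0.0004, 0.001, -0.0001, -0.0057, 0.1997] L66
[-0.0009, -0.2085, 0.0004, 0.0011, -0.0001, -0.0079, 0.2097] L67
[-0.0009, -0.2625, 0.0004, 0.0012, -0.0002, -0.0101, 0.2242] L67
[-0.0009, -0.3154, 0.0004, 0.0014, -0.0002, -0.0122, 0.2431] L68
[-0.0009, -0.3668, 0.0005, 0.0015, -0.0002, -0.0144, 0.2662] L69
[-0.0009, -0.4167, 0.0005, 0.0016, -0.0002, -0.0165, 0.2934] L70
```

View pics/s7.png

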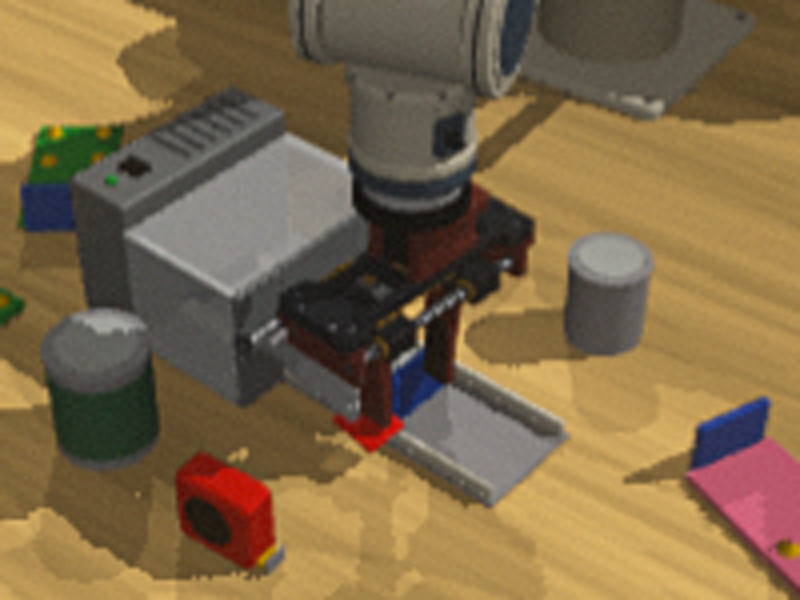

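The tab (415,380 in the crop) is now level with the plate and the flap is still held. The push force is steady at about 4.5 N. Continuing.

Call:
move_arm([
  [0,-0.042,0,0.0007,0,-0.0014,0.193],
  [0,-0.098,0,0.0008,0,-0.0036,0.194],
  [0,-0.154,0,0.001,0,-0.0057,0.2],
  [0,-0.209,0,0.0011,0,-0.0079,0.21],
  [0,-0.263,0,0.0012,0,-0.0101,0.224],
  [0,-0.315,0,0.0014,0,-0.0122,0.243],
  [0,-0.367,0,0.0015,0,-0.0144,0.266],
  [0,-0.417,0,0.0016,0,-0.0165,0.293],
])

```text
time: 9.25
tcp_pos: [0.5671, 0.142, 0.0359]
tool_rot: [-1.56, -0.207, 0.21]
contact_force: [-3.2, 4.9, 2.8]
gripper_width: 0.645
```

Run:
```python
from push import *
where()
for n in ['scene','top','wrist']:
  p=optics.camera(n);i=p['img'];i=i[130:280,180:380] if n=='scene' else i[130:270,180:330] if n=='top' else i
  cv2.imwrite(f'pics/{n}8.png',cv2.resize(i,None,fx=4,fy=4,interpolation=cv2.INTER_CUBIC) if n!='wrist' else i)
go([-68,-65,-62,-59,-57,-55,-53,-52],36.5)
```

```text
t 9.25 tcp cab [-83.2173  27.847   35.892 ] tips [-95.3325  60.7995] [-71.1022  -5.1055] F cab [-4.5759 -3.5582  2.7539] j [ 0.2245  0.6319  1.8114  0.0014  0.6999 -0.0426] down [-0.0018  0.0005 -1.    ] w 0.6445245213852285
[-95.3  62. ] [-68  -4] q [np.float64(1.053), np.float64(1.079)] front -56.2
[-95.  62.] [-65  -4] q [np.float64(1.054), np.float64(1.08)] front -53.1
[-94.8  62. ] [-62  -4] q [np.float64(1.055), np.float64(1.081)] front -50.0
[-94.6  62. ] [-59  -4] q [np.float64(1.056), np.float64(1.082)] front -47.0
[-94.4  62. ] [-57  -4] q [np.float64(1.056), np.float64(1.083)] front -45.0
[-94.2  62. ] [-55  -4] q [np.float64(1.057), np.float64(1.083)] front -43.0
[-94.1  62. ] [-53  -4] q [np.float64(1.057), np.float64(1.084)] front -40.9
[-94.  62.] [-52  -4] q [np.float64(1.057), np.float64(1.084)] front -39.9
[-0.0003, -0.0415, -0.001, 0.0002, -0.0006, -0.0015, 0.3163] L71
[-0.0003, -0.0766, -0.001, -0.0003, -0.0006, -0.003, 0.3413] L73
[-0.0004, -0.1107, -0.001, -0.0009, -0.0006, -0.0045, 0.3682] L74
[-0.0004, -0.1437, -0.001, -0.0014, -0.0006, -0.006, 0.3971] L75
[-0.0004, -0.165, -0.001, -0.0018, -0.0006, -0.007, 0.4173] L76
[-0.0004, -0.1859, -0.001, -0.0022, -0.0006, -0.0081, 0.4383] L77
[-0.0004, -0.2062, -0.001, -0.0025, -0.0006, -0.0091, 0.46] L78
[-0.0004, -0.2162, -0.001, -0.0027, -0.0006, -0.0096, 0.4711] L78
```

View pics/scene8.png

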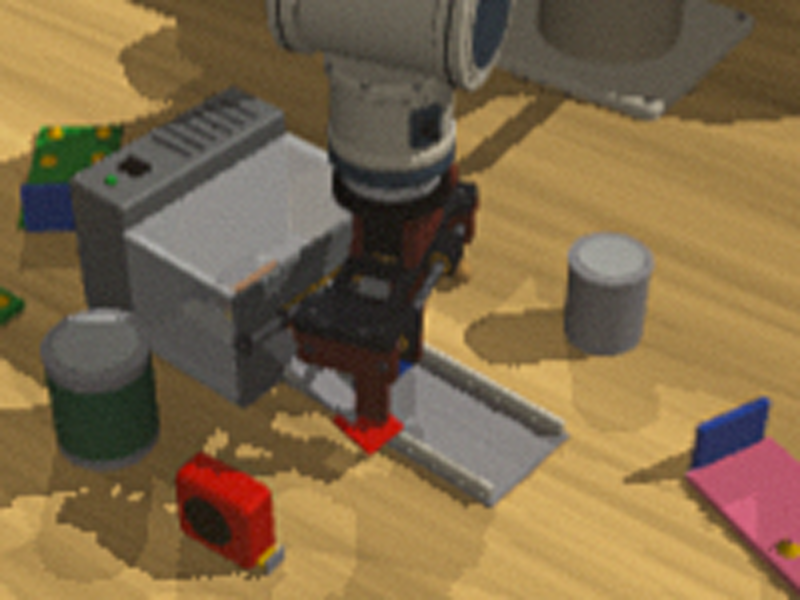

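View pics/top8.png

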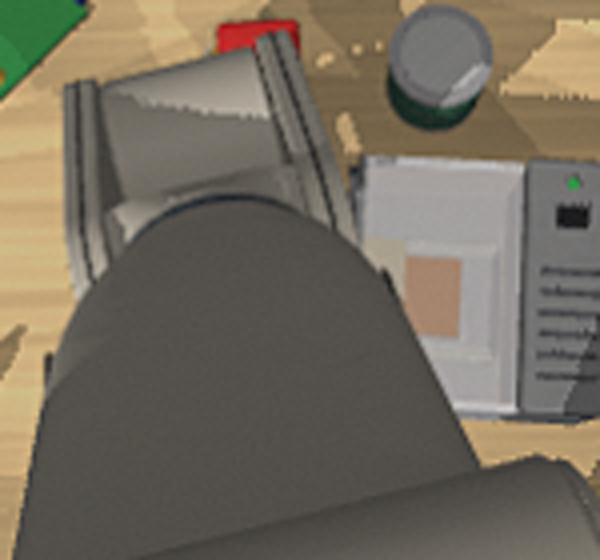

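View pics/wrist8.png

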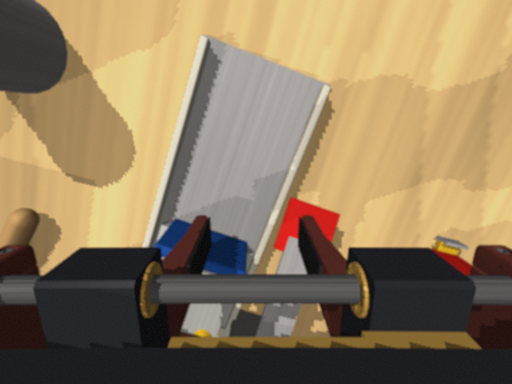

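The wrist view shows the fingertip (195,245) behind the tab and the other on the red plate (307,230). Through the clear roof in the top view the panel is visible at crop (430,295). Now the final, slower stretch.

Call:
move_arm([
  [0,-0.041,0,0.0002,-0.0004,-0.0015,0.316],
  [0,-0.077,0,-0.0003,-0.0004,-0.003,0.341],
  [0,-0.111,0,-0.0009,-0.0004,-0.0045,0.368],
  [0,-0.144,0,-0.0014,-0.0004,-0.006,0.397],
  [0,-0.165,0,-0.0018,-0.0004,-0.007,0.417],
  [0,-0.186,0,-0.0022,-0.0004,-0.0081,0.438],
])

```text
time: 10.0
tcp_pos: [0.5673, 0.1335, 0.0363]
tool_rot: [-1.541, -0.352, 0.354]
contact_force: [-3.5, 5.9, 3.4]
gripper_width: 0.72
```

Run:
```python
from push import *
where()
go([-54,-53,-52,-51,-50,-49,-48,-47],36.3)
```

```text
t 10.0 tcp cab [-74.7336  28.8024  36.2907] tips [-94.398   61.8418] [-55.0692  -4.2369] F cab [-5.6088 -3.9947  3.3825] j [ 0.2103  0.6294  1.8156  0.001   0.698  -0.241 ] down [-0.0015  0.0003 -1.    ] w 0.7204210074748684
[-94.2  62. ] [-54  -4] q [np.float64(1.059), np.float64(1.086)] front -41.9
[-94.1  62. ] [-53  -4] q [np.float64(1.059), np.float64(1.086)] front -40.9
[-94.  62.] [-52  -4] q [np.float64(1.059), np.float64(1.087)] front -39.9
[-94.  62.] [-51  -4] q [np.float64(1.059), np.float64(1.087)] front -38.9
[-94.  62.] [-50  -4] q [np.float64(1.059), np.float64(1.087)] front -37.9
[-94.  62.] [-49  -4] q [np.float64(1.059), np.float64(1.087)] front -36.9
[-94.  62.] [-48  -4] q [np.float64(1.059), np.float64(1.087)] front -35.9
[-94.  62.] [-47  -4] q [np.float64(1.059), np.float64(1.087)] front -34.9
[-0.001, -0.0098, -0.0012, -0.0002, -0.0, -0.0007, 0.4491] L77
[-0.001, -0.0199, -0.0012, -0.0004, -0.0, -0.0011, 0.46] L78
[-0.001, -0.0299, -0.0012, -0.0007, -0.0, -0.0016, 0.4711] L78
[-0.001, -0.0406, -0.0012, -0.001, -0.0, -0.002, 0.4835] L79
[-0.001, -0.0511, -0.0012, -0.0012, -0.0, -0.0025, 0.496] L79
[-0.001, -0.0616, -0.0012, -0.0015, -0.0, -0.0029, 0.5087] L80
[-0.001, -0.0718, -0.0012, -0.0017, -0.0, -0.0033, 0.5216] L80
[-0.001, -0.0819, -0.0012, -0.002, -0.0, -0.0037, 0.5347] L81
```

Call:
move_arm([
  [0,-0.01,0,-0.0002,0,-0.0007,0.449],
  [0,-0.02,0,-0.0004,0,-0.0011,0.46],
  [0,-0.03,0,-0.0007,0,-0.0016,0.471],
])

```text
time: 10.3
tcp_pos: [0.5673, 0.1318, 0.0363]
tool_rot: [-1.537, -0.375, 0.378]
contact_force: [-3.6, 4.5, 3.9]
gripper_width: 0.73
```

Run:
```python
from push import *
from meas import cloud
where()
p=optics.camera('scene');cv2.imwrite('pics/s9.png',cv2.resize(p['img'][130:280,180:380],None,fx=4,fy=4,interpolation=cv2.INTER_CUBIC))
p=optics.camera('wrist');cv2.imwrite('pics/w9.png',p['img'])
X_,rr,cc=cloud(p);C=np.array([w2c(x) for x in X_]);b=p['img'].astype(int)[rr,cc]
bl=(b[:,0]>b[:,2]+40)&(b[:,0]>b[:,1]+30)&(abs(C[:,1])<35)&(C[:,2]>43)&(C[:,2]<53)
print('tab top',bl.sum(),np.percentile(C[bl],[3,50,97],axis=0) if bl.sum() else '')
go([-51,-50,-49,-48,-47],36.3)
```

```text
t 10.3 tcp cab [-73.0194  28.9481  36.2709] tips [-93.8819  61.7522] [-52.157   -3.8559] F cab [-4.209  -3.9953  3.8896] j [ 0.2074  0.6291  1.8164  0.001   0.6977 -0.2735] down [-0.0017  0.0003 -1.    ] w 0.7301381734531817
tab top 574 [[-44.0723 -26.8506  43.3849]
 [-42.3761 -14.9961  47.747 ]
 [-37.4433  24.7654  49.1673]]
[-94.  62.] [-51  -4] q [np.float64(1.059), np.float64(1.087)] front -38.9
[-94.  62.] [-50  -4] q [np.float64(1.059), np.float64(1.087)] front -37.9
[-94.  62.] [-49  -4] q [np.float64(1.059), np.float64(1.087)] front -36.9
[-94.  62.] [-48  -4] q [np.float64(1.059), np.float64(1.087)] front -35.9
[-94.  62.] [-47  -4] q [np.float64(1.059), np.float64(1.087)] front -34.9
[-0.0009, -0.0111, -0.0012, -0.0003, -0.0, -0.0004, 0.4835] L79
[-0.0009, -0.0216, -0.0012, -0.0006, -0.0, -0.0008, 0.496] L79
[-0.0009, -0.0321, -0.0012, -0.0008, -0.0, -0.0012, 0.5087] L80
[-0.0009, -0.0423, -0.0012, -0.0011, -0.0, -0.0016, 0.5216] L80
[-0.001, -0.0525, -0.0012, -0.0014, -0.0, -0.0021, 0.5347] L81
```

View pics/w9.png

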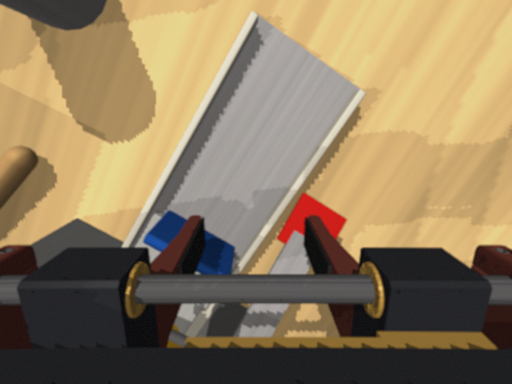

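Call:
move_arm([
  [0,-0.011,0,-0.0003,0,-0.0004,0.484],
  [0,-0.022,0,-0.0006,0,-0.0008,0.496],
  [0,-0.022,0,-0.0006,0,-0.0008,0.496],
])

```text
time: 10.7
tcp_pos: [0.5672, 0.1311, 0.0363]
tool_rot: [-1.534, -0.392, 0.394]
contact_force: [-4.5, 5.3, 3.5]
gripper_width: 0.75
```

Run:
```python
from push import *
where()
go([-50,-49,-48,-47],36.3)
```

```text
t 10.7 tcp cab [-72.3232  28.9015  36.3408] tips [-94.3484  61.9869] [-50.2979  -4.1839] F cab [-4.9314 -4.9392  3.5363] j [ 0.206   0.6286  1.8172  0.0019  0.6971 -0.2965] down [-0.0015  0.0009 -1.    ] w 0.7499116707989462
[-94.  62.] [-50  -4] q [np.float64(1.059), np.float64(1.087)] front -37.9
[-94.  62.] [-49  -4] q [np.float64(1.059), np.float64(1.087)] front -36.9
[-94.  62.] [-48  -4] q [np.float64(1.059), np.float64(1.087)] front -35.9
[-94.  62.] [-47  -4] q [np.float64(1.059), np.float64(1.087)] front -34.9
[-0.0015, -0.0007, -0.0009, -0.0001, 0.0, -0.0003, 0.496] L79
[-0.0015, -0.0111, -0.0009, -0.0004, 0.0, -0.0007, 0.5087] L80
[-0.0015, -0.0214, -0.0009, -0.0007, 0.0, -0.0012, 0.5216] L80
[-0.0015, -0.0315, -0.0009, -0.0009, 0.0, -0.0016, 0.5347] L81
```

Call:
move_arm([
  [0,-0.011,0,-0.0004,0,-0.0007,0.509],
  [0,-0.021,0,-0.0007,0,-0.0012,0.522],
  [0,-0.021,0,-0.0007,0,-0.0012,0.522],
])

```text
time: 11.0
tcp_pos: [0.5673, 0.1314, 0.0366]
tool_rot: [-1.529, -0.407, 0.407]
contact_force: [-5.9, 15.5, 4.8]
gripper_width: 0.764
```

Run:
```python
from push import *
where()
go([-48,-47,-46,-45],36.3)
```

```text
t 11.0 tcp cab [-72.6223  28.9584  36.6198] tips [-95.6346  62.1466] [-49.6099  -4.2298] F cab [-14.9586  -7.2036   4.8217] j [ 0.2052  0.628   1.8175  0.0056  0.6964 -0.319 ] down [-0.0011  0.0034 -1.    ] w 0.7644532068211469
[-94.  62.] [-48  -4] q [np.float64(1.059), np.float64(1.087)] front -35.9
[-94.  62.] [-47  -4] q [np.float64(1.059), np.float64(1.087)] front -34.9
[-94.  62.] [-46  -4] q [np.float64(1.059), np.float64(1.087)] front -33.9
[-94.  62.] [-45  -4] q [np.float64(1.059), np.float64(1.087)] front -32.9
[-0.0035, -0.0024, 0.0008, -0.0009, 0.0003, -0.0014, 0.5216] L80
[-0.0035, -0.0125, 0.0008, -0.0012, 0.0003, -0.0018, 0.5347] L81
[-0.0035, -0.0225, 0.0008, -0.0015, 0.0003, -0.0022, 0.5479] L82
[-0.0035, -0.0324, 0.0008, -0.0017, 0.0003, -0.0026, 0.5614] L82
```

The push force jumped from 5 to 15 N and the tip stopped advancing (about −49.6, tab face at about −43), so the carrier is against the back stop. Next I back the finger off the tab while still holding the flap, then look.

Run:
```python
from push import *
rows([((-95,62),t,36.4) for t in [(-52,-4),(-55,-4),(-58,-4),(-61,-4)]],-1)
```

```text
[-0.0035, 0.0288, 0.0007, 0.0005, 0.0002, 0.0007, 0.4835] L79
[-0.0035, 0.0614, 0.0007, 0.0014, 0.0002, 0.0019, 0.4472] L77
[-0.0035, 0.0953, 0.0006, 0.0022, 0.0002, 0.0032, 0.4128] L76
[-0.0035, 0.1306, 0.0005, 0.0031, 0.0002, 0.0044, 0.3805] L74
```

Call:
move_arm([
  [0,0.029,0,0.0008,0.0003,0.001,0.484],
  [0,0.061,0,0.0016,0.0003,0.0025,0.447],
  [0,0.095,0,0.0026,0.0003,0.0041,0.413],
  [0,0.131,0,0.0036,0.0003,0.0055,0.38],
  [0,0.131,0,0.0036,0.0003,0.0055,0.38],
])

```text
time: 11.5
tcp_pos: [0.5694, 0.1358, 0.0366]
tool_rot: [-1.549, -0.31, 0.306]
contact_force: [1.0, 0.7, 3.3]
gripper_width: 0.691
```

Run:
```python
from push import *
from meas import cloud
where()
for n in ['scene','top','wrist']:
  p=optics.camera(n);i=p['img'];i=i[130:280,180:380] if n=='scene' else i[130:270,180:330] if n=='top' else i
  cv2.imwrite(f'pics/{n}10.png',cv2.resize(i,None,fx=4,fy=4,interpolation=cv2.INTER_CUBIC) if n!='wrist' else i)
X_,rr,cc=cloud(p);C=np.array([w2c(x) for x in X_]);b=p['img'].astype(int)[rr,cc]
bl=(b[:,0]>b[:,2]+40)&(b[:,0]>b[:,1]+30)&(abs(C[:,1])<35)&(C[:,2]>43)&(C[:,2]<53)
print('tab top',bl.sum(),np.percentile(C[bl],[3,50,97],axis=0) if bl.sum() else '')
```

```text
t 11.5 tcp cab [-77.2298  30.662   36.5805] tips [-94.3558  63.6579] [-60.1038  -2.334 ] F cab [-0.7655  0.9803  3.3425] j [ 0.2139  0.6304  1.8122 -0.0004  0.6969 -0.1782] down [ 0.0021  0.0002 -1.    ] w 0.6914955856527952
tab top 111 [[-57.1208 -26.3202  43.1483]
 [-42.2036 -16.9265  46.3946]
 [-39.2037  16.4923  48.997 ]]
```

View pics/wrist10.png

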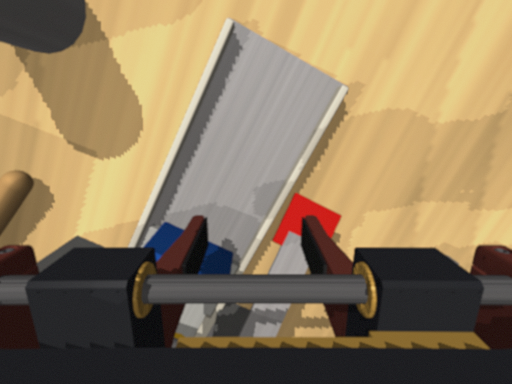

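View pics/top10.png

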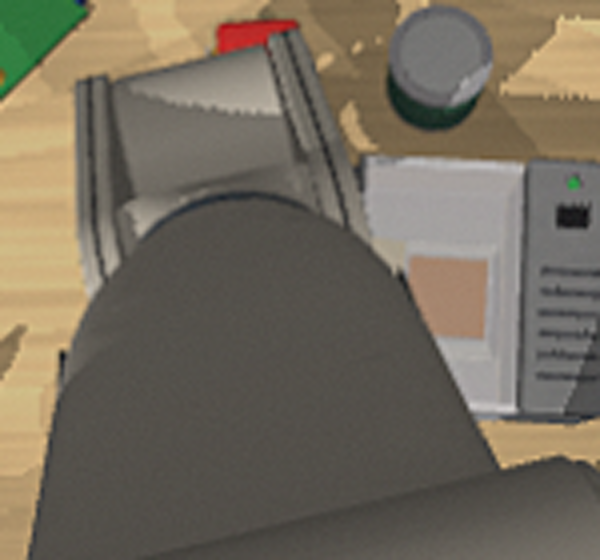

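Run:
```python
from push import *
p=optics.camera('top')
for x in (42,102):
  for y in (-30,30): print(x,y,(proj(p,c2w(x,y,29))-[180,130])*4)
im=p['img'].astype(int);m=((im[:,:,2]-im[:,:,0])>35);m[:, :275]=0;m[:,310:]=0;m[:180]=0;m[:225]=m[:225];m[225:]=0
r,c=np.nonzero(m);print(c.min(),c.max(),r.min(),r.max(),(c.min()-180)*4,(c.max()+1-180)*4,(r.min()-130)*4,(r.max()+1-130)*4)
# initial panel bias check with saved image
i=cv2.imread('pics/top0.png').astype(int);m=((i[:,:,2]-i[:,:,0])>35);m[:,:225]=0;m[:,265:]=0;m[:180]=0;m[225:]=0
r,c=np.nonzero(m);print('init',c.min(),c.max()+1,r.min(),r.max()+1);print([proj(p,c2w(x,y,29)) for x,y in ((-96,-30),(-36,30))])
```

```text
42 -30 [400.5112 333.5061]
42 30 [404.65   252.3147]
102 -30 [482.8961 338.3349]
102 30 [486.2717 257.0756]
282 301 194 213 408 488 256 336
init 225 265 180 225
[array([232.8629, 210.5504]), array([254.6537, 191.5328])]
```

The panel's outline in the top view (crop columns 408–488) matches the home projection (400–486), with its left edge partly hidden. Now I release: lift along the plate's arc, hand clear of the tab.

Run:
```python
from press import *
L=[]
for q in (1.0,.92,.84,.76,.68,.6,.5,.4,.3,.2,.1,0,-1):
    Px=-95-4*(1.05-q)/.3 if q>.75 else -99+25*(.75-max(q,0))/.75
    P=(Px,62);T=(Px+34.3,-4); z=tipz(max(q,0),P,T)+(30 if q<0 else 0)
    L.append((P,T,z)); print(round(q,2),round(Px,1),round(z,1))
rows(L,-1)
```

```text
1.0 -95.7 43.5
0.92 -96.7 50.2
0.84 -97.8 56.9
0.76 -98.9 63.9
0.68 -96.7 72.5
0.6 -94.0 80.8
0.5 -90.7 90.9
0.4 -87.3 100.9
0.3 -84.0 111.0
0.2 -80.7 121.5
0.1 -77.3 132.7
0 -74.0 145.1
-1 -74.0 175.1
[0.0004, 0.0011, 0.0017, -0.0007, -0.007, 0.002, 0.3837] L74
[0.0004, 0.0011, 0.0017, -0.0002, -0.0137, 0.003, 0.3837] L74
[0.0004, 0.0011, 0.0017, 0.0004, -0.0204, 0.0039, 0.3837] L74
[0.0004, 0.0011, 0.0017, 0.0009, -0.0274, 0.0048, 0.3837] L74
[0.0004, 0.0011, 0.0017, -0.0001, -0.036, 0.0029, 0.3837] L74
[0.0004, 0.0011, 0.0017, -0.0014, -0.0443, 0.0005, 0.3837] L74
[0.0004, 0.0011, 0.0017, -0.0029, -0.0544, -0.0024, 0.3837] L74
[0.0004, 0.0011, 0.0017, -0.0044, -0.0644, -0.0054, 0.3837] L74
[0.0004, 0.0011, 0.0017, -0.0059, -0.0745, -0.0084, 0.3837] L74
[0.0004, 0.0011, 0.0017, -0.0075, -0.085, -0.0113, 0.3837] L74
[0.0004, 0.0011, 0.0017, -0.009, -0.0962, -0.0143, 0.3837] L74
[0.0004, 0.0011, 0.0017, -0.0105, -0.1086, -0.0172, 0.3837] L74
[0.0004, 0.0011, 0.0017, -0.0104, -0.1386, -0.0172, 0.3837] L74
```

Call:
move_arm([
  [0,0,0,-0.0007,-0.007,0.002,0.38],
  [0,0,0,-0.0002,-0.014,0.003,0.38],
  [0,0,0,0.0004,-0.02,0.004,0.38],
  [0,0,0,0.001,-0.027,0.005,0.38],
  [0,0,0,0,-0.036,0.003,0.38],
  [0,0,0,-0.0014,-0.044,0.0005,0.38],
  [0,0,0,-0.003,-0.054,-0.0024,0.38],
  [0,0,0,-0.0044,-0.064,-0.0054,0.38],
])

```text
time: 12.5
tcp_pos: [0.5659, 0.1284, 0.1009]
tool_rot: [-1.549, -0.308, 0.31]
contact_force: [-0.8, 0.1, 2.4]
gripper_width: 0.691
```

Run:
```python
from push import *
where()
p=optics.camera('scene');cv2.imwrite('pics/s11.png',cv2.resize(p['img'][130:280,180:380],None,fx=4,fy=4,interpolation=cv2.INTER_CUBIC))
```

```text
t 12.5 tcp cab [-69.5791  27.7628 100.8595] tips [-86.742   60.7077] [-52.4161  -5.1821] F cab [-0.0725 -0.7811  2.3806] j [ 0.2027  0.5235  1.8051 -0.      0.814  -0.1913] down [-0.001  -0.0002 -1.    ] w 0.6908509082870337
```

View pics/s11.png

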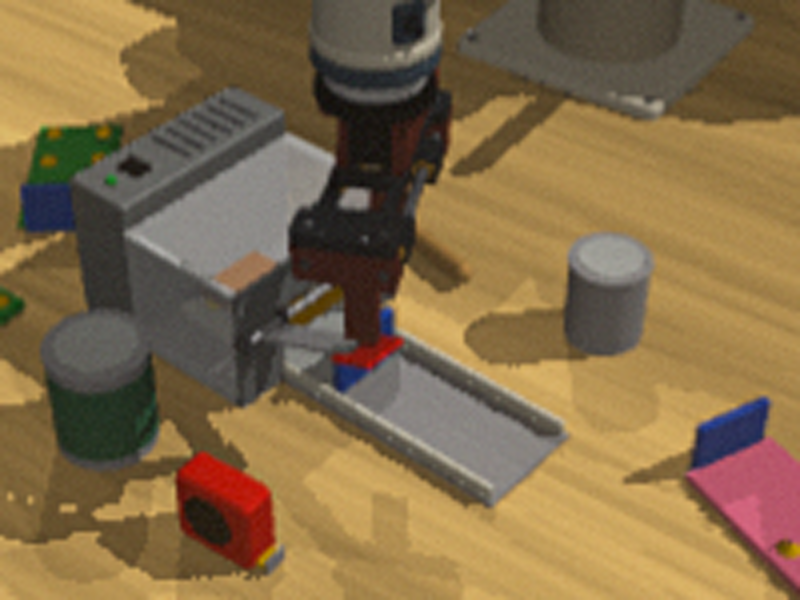

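The plate (370,350 in the crop) follows the fingertip up and the leaf is closing at (310,300). The panel shows inside at (245,270). I'll keep lifting.

Call:
move_arm([
  [0,0,0,-0.0015,-0.01,-0.003,0.38],
  [0,0,0,-0.003,-0.02,-0.006,0.38],
  [0,0,0,-0.0045,-0.031,-0.009,0.38],
  [0,0,0,-0.006,-0.044,-0.012,0.38],
  [0,0,0,-0.006,-0.065,-0.012,0.38],
  [0,0,0,-0.006,-0.095,-0.012,0.38],
  [0,0,0,-0.006,-0.13,-0.012,0.38],
  [0,0,0,-0.006,-0.15,-0.012,0.38],
])

```text
time: 13.35
tcp_pos: [0.5663, 0.1156, 0.2536]
tool_rot: [-1.548, -0.312, 0.306]
contact_force: [-0.5, 0.3, 0.2]
gripper_width: 0.692
```

Run:
```python
from push import *
where()
rows([((-300,40),(-265,-26),260)],-1)
```

```text
t 13.35 tcp cab [-56.856   29.3367 253.6279] tips [-74.0409  62.3221] [-39.6711  -3.6486] F cab [-0.2898 -0.4784  0.1623] j [ 0.1807  0.3182  1.7106  0.0003  1.1093 -0.2134] down [ 0.0033  0.0008 -1.    ] w 0.6919026703299263
[0.0005, -0.0073, 0.0034, 0.0845, -0.0062, 0.2104, 0.391] L75
```

Now moving aside so the cameras can check.

Call:
move_arm([
  [0,0,0,0.015,0,0.035,0.38],
  [0,0,0,0.03,0,0.07,0.38],
  [0,0,0,0.045,0,0.11,0.38],
  [0,0,0,0.06,0,0.15,0.38],
  [0,0,0,0.075,0,0.19,0.38],
  [0,0,0,0.084,0,0.21,0.38],
  [0,0,0,0.084,0,0.21,0.38],
])

```text
time: 14.05
tcp_pos: [0.5621, 0.3441, 0.2505]
tool_rot: [-1.548, -0.312, 0.311]
contact_force: [0.0, -0.0, 0.2]
gripper_width: 0.69
```

Run:
```python
from push import *
from meas import cloud
where()
for n in ['scene','top']:
  p=optics.camera(n);i=p['img'];i=i[130:280,180:380] if n=='scene' else i[130:270,180:330]
  cv2.imwrite(f'pics/{n}12.png',cv2.resize(i,None,fx=4,fy=4,interpolation=cv2.INTER_CUBIC))
  X_,rr,cc=cloud(p);C=np.array([w2c(x) for x in X_]);b=p['img'].astype(int)[rr,cc]
  bl=(b[:,0]>b[:,2]+40)&(b[:,0]>b[:,1]+30)&(abs(C[:,1])<40)&(abs(C[:,0]+40)<25)&(C[:,2]>35)
  print(n,'tab top',bl.sum(),np.percentile(C[bl],[3,50,97],axis=0) if bl.sum() else '')
  rd=(b[:,2]>b[:,0]+60)&(b[:,2]>b[:,1]+60)&(C[:,2]>100)&(C[:,1]>30)&(abs(C[:,0]+75)<30)
  print('red',rd.sum(),C[rd].mean(0) if rd.sum() else '')
  if n=='top':
    im=p['img'].astype(int);m=((im[:,:,2]-im[:,:,0])>30);m[:, :275]=0;m[:,312:]=0;m[:185]=0;m[222:]=0
    r,c=np.nonzero(m);print('panel px',(c.min()-180)*4,(c.max()+1-180)*4,(r.min()-130)*4,(r.max()+1-130)*4)
```

```text
t 14.05 tcp cab [-284.0834    5.4426  250.4504] tips [-301.3343   38.2974] [-266.8326  -27.4121] F cab [0.0407 0.0179 0.1827] j [0.531  0.4452 1.5263 0.0004 1.1694 0.1337] down [ 0.0004  0.0006 -1.    ] w 0.6899621916318824
scene tab top 70 [[-43.4268 -22.6585  35.6621]
 [-41.2324   4.7143  44.323 ]
 [-34.8554  30.5187  49.8081]]
red 34 [-80.8509  66.5635 138.9739]
top tab top 49 [[-41.449  -27.1085  41.3911]
 [-38.4024  -1.5631  47.2033]
 [-35.0492  26.9328  50.1688]]
red 111 [-75.4676  60.3336 134.4502]
panel px 408 488 256 340
```

View pics/scene12.png

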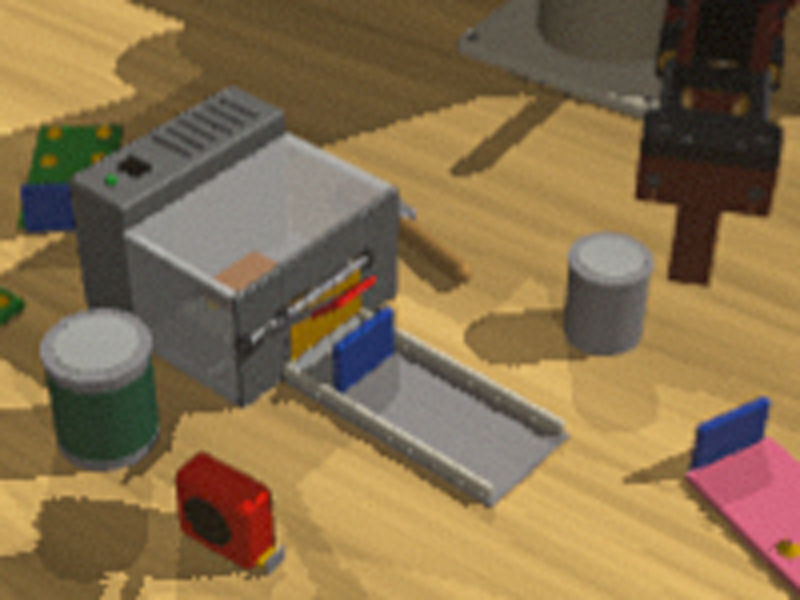

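View pics/top12.png

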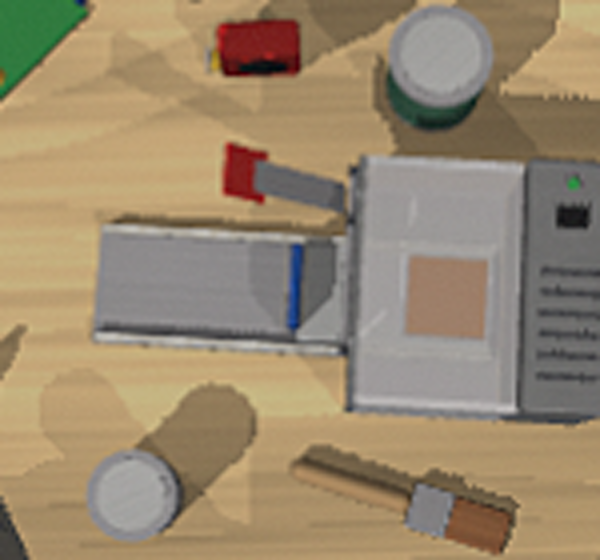

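In the final views the flap is shut, with the yellow leaf hanging at scene crop (325,320) and the plate back up at z≈134 mm. The tab is at x≈−39 mm, which is home. The panel is inside at top crop (447,298), and the tins, tape and brush are unmoved. I'll hand in.

Run:
```python
from h import *
print(job.finish_job())
```

```text
the job is handed in; nothing more can be done
None
```

The job is done and handed in at about 14 s, well inside the 72 s limit. One fingertip pressed the red plate down to about 1.05 rad (worked out from the fingertip position) and held it. The other pushed the blue tab while the hand turned about the plate.

- **Carrier home:** I pushed until the force jumped from about 5 N to 15 N and the tip stopped. I then backed off the tab and let the flap spring shut as I lifted along the plate's arc. In the top view the middle of the tab's upper edge is at x ≈ −38 mm, against −39 mm expected at home.
- **Flap shut:** the plate is back at z ≈ 134 mm and x ≈ −75 mm, the same as at the start.
- **Panel:** it lies level inside the cabinet. I saw no sign of the flap or the robot touching it in the pictures, but I had no direct contact check.
- **Everything else:** the tins, tape measure and brush look unmoved. The arm is clear, with near-zero contact force.

**Disagreement:** through the clear roof, the panel's outline is about 1 pixel (about 3 mm) further in than the home position predicts. Its edge is hard to judge there and the calibration is only good to about 2 mm, so a slight slide on its points is possible.

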